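# Clip a plate under the drip tray's sprung keeper

### The arm

A 6-joint arm with a two-finger parallel gripper is mounted at the origin on the work surface. World frame = base frame: x ahead of the robot, y to its left, z up, the work surface at z = 0. Lengths are in m, angles in rad, forces in N, time in s.
With the tool pointing down it reaches from about 0.275 to 0.825 m from the base axis. Payload 4.9 kg.
Tool frame: the origin (TCP) lies midway between the tips of the shut fingers; the grasp point (between the pads) lies 19 mm behind it (bot.grip_depth is the distance from the TCP to the grasp point, in m); z points along the fingers, y is the line along which they close (so a half turn about z gives the same grasp; the last joint's range is limited). The gripper opens to 85 mm and grips with 20 to 120 N. Pads are 22 mm wide; open, the fingers measure 114 mm over their backs; the gripper's body (76 mm by 85 mm) begins 54 mm behind the grasp point. The pads swing forward as they close: fully open they stand 13 mm farther back than shut.
Start: joints at [-1.448, 0.326, -0.193, 1.052, 0, 1.437], TCP at [0.14, -0.532, 0.202] pointing down, gripper open.
Joint ranges: [-2.65, 2.65], [-0.97, 1.79], [-1.3, 1.35], [-1.93, 2.1], [-1.47, 1.37], [-3.14, 3.14]. Speed limits (rad/s): [2.57, 2.57, 3.14, 3.14, 3.14, 3.14].

### API

Orientations are given as a unit quaternion [w, x, y, z].
In Python, from cell import bot gives the robot as it stands. Calls block until the motion is done:
- bot.move_pose(position, orientation): joint-space move of the TCP to a pose.
- bot.move_linear(position, speed=0.15, rotation=None, until_force=None): straight line of the TCP; rotation=None keeps the orientation; speed is the mean speed in m/s. With until_force (N) it stops when the force on the tool has changed by that much, and returns True; else False.
- bot.goto_joints(angles): joint-space move.
- bot.set_gripper(opening, grasp_force=None): opening from 0.0 (shut) to 1.0 (fully open); grasp_force is the grip in N (None keeps the last); returns when the fingers have stopped.
- bot.wait(seconds).
- bot.solve_ik(position, orientation): joint angles nearest the present ones, or None.
- bot.camera(name): name is "scene" or "top"; returns the picture (420x560x3 uint8, red, green, blue); there is no depth.
- bot.calibration(name): a dict with "mtx" (3x3 intrinsics, pixels), "k1" (the pictures are not rectified: a ray, as slopes to the right and down, at radius r is drawn at 1 + k1 r^2 times it, then the intrinsics apply), "extrinsics" (4x4, takes a point from world to camera coordinates). Camera axes: x right, y down, z forward; pixel columns grow to the right and rows downward; lengths in m; the calibration is good to about 2 mm. A picture is of the moment at which its call begins. calibration takes no time and is no camera call.
A pose or a line that the arm cannot do raises bot.PlanningError and nothing moves.
- bot.close_job(): hands the job in; it is judged then, once.
Trained networks look in the newest picture that a camera, given by its name, has taken for a name from the list of things; names that differ only in an ending like _2 or _b are one class to them, and where a whole thing is asked for, a point or a joint stands for the part that bears it (a point fixed in the world has none). Each returns a list of dicts, best first, with "confidence" (0 to 1); they miss things now and then, are a little off and sometimes report something else, mostly with a low value. They report only what shows in the picture. A call takes as long as a camera call. They do not tell look-alikes from the thing itself.
- bot.search_frame(camera, thing): "bbox" ([left, top, width, height] in pixels, round what is visible of it).
Readings, each from a call of its own:
- bot.read_clock(): time.
- bot.read_joint_positions(): joint angles.
- bot.read_joint_vel(): joint speeds.
- bot.read_joint_efforts(): joint torques, N m.
- bot.read_position(): TCP position.
- bot.read_tool_rot(): TCP orientation.
- bot.read_ft_force(): force on the tool from outside, world axes, zero at the start.
- bot.read_moment(): the same for the moment, N m.
- bot.read_gripper_width(): opening from 0.0 (shut) to 1.0 (fully open).
- bot.read_finger_force(): force on a finger pad.
Only numpy, scipy, OpenCV 4.12 (cv2) and the standard library are available. Lean on these libraries where they do the work, as an engineer would, in place of code of your own. Each camera call takes 0.05 s, during which the arm holds its last target. There are 200 camera calls.

### The job

Put the green plate away under the sprung wire keeper of the blue drip tray: first drive the wedge end of the wooden turning stick along the ledge under the keeper's red sleeve and let go, so that the stick alone holds the keeper up. Then push the plate down the sloping tray, beneath the raised keeper, until it rests against the back stop. Last, draw the stick back out so that the keeper springs down onto the plate, leave the stick lying flat on the ledge well clear of the keeper, and do not tip the plate or shift the other things.

Things in the scene. Friction and masses are not known exactly. Their poses are not given: they have to be found in the camera images.
- drip_tray: Fixed blue drip tray. Own x axis points downhill along the tray, y to the red sleeve's side, z up (body not tilted). Origin at ledge height, under the homed plate's centre. The floor, 176 mm wide, falls 0.105 rad to +x: floor height above ledge = 22 mm - 0.105*x, from x = -210 mm (open uphill end) to the back stop. Two hinge posts, 40 mm high, at x = 125, y = +-109 mm.
- tray_stop (a point): Middle of the back stop's inner face at floor height: tray x = 76 mm, y = 0. The stop stands 26 mm above the floor. Side walls 14 mm above the floor, 158 mm apart inside, run from tray x = -20 to 80 mm; from there flared guides, as high, widen uphill to about 220 mm apart at x = -140 mm.
- keeper (a joint): Sprung wire keeper (8 mm steel wire), hinged along the tray's y at tray x = 125 mm, 30 mm above the ledge. 0 = shut, grows (rad) as it swings up, to 1.0; springs shut when let go. About 0.14 resting on the homed plate's rim, 0.21 with the stick's full thickness under the sleeve (clears the rim by 8 mm). Takes 3 to 4 N at the sleeve to lift; driving the wedge in takes 8 to 18 N.
- keeper_bar (a point): Middle of the keeper's cross wire, on its axis, spanning the tray at tray x = 15 mm, 110 mm from the hinge. Shut, its underside is 5 mm above the tray floor, too low for the plate to pass. Moves with the keeper.
- keeper_tab (a point): Middle of the side wire with the red sleeve (sleeve 11 mm thick, look only; the wire that touches is 8 mm), on its axis. It runs parallel to the tray's y from tray y = 115 to 215 mm, at tray x = 45 mm; this point is at y = 170 mm and, shut, 11 mm above the ledge (7 mm gap under the wire). Moves with the keeper. The ledge beneath and uphill of it is bare.
- stick: Wooden turning stick, loose, lying flat on the ledge: 210 mm long (its x), 26 mm wide (its y), 24 mm thick. Origin at the middle of its underside. From x = -105 to 45 mm it has full thickness; from there the top slopes straight down to a 3 mm thick tip at x = 105 mm. The underside is flat. About 90 g.
- stick_tip (a point): The stick's thin tip: middle of its lower edge, 105 mm along the stick's +x from its origin.
- plate: Green melamine plate, loose: round, 150 mm across the rim, 140 mm at the foot, 20 mm high with a steep 4 mm thick wall and a flat floor. Origin at the centre of its underside. About 170 g. It starts on the uphill part of the tray, its centre 95 to 112 mm uphill of home, and does not slide by itself.
- cup_a: one of two stainless steel cups, 72 mm across, 85 mm tall; origin at the centre of its underside; only to be left alone
- cup_b: the other stainless steel cup, the same; only to be left alone
- pot_lid: small aluminium pot lid, 140 mm across, 36 mm high, lying upside down on its black knob; origin at the underside of the knob; only to be left alone
- soap: yellow soap bottle, 60 mm across, 170 mm tall; origin at the centre of its underside; only to be left alone
- spatula: steel spatula lying on the ledge, 240 mm long, handle to its -x; only to be left alone
There are look-alikes about, which are no part of the job. There is more than one size of the plate; the job needs the smaller.

How it is judged:
By the outcome, as a careful person would: the job done as asked, in the order asked, and still so for the second after the job is handed in, with the robot touching nothing.
It also fails if it takes over 72 s, if anything falls off the work surface, if the arm or the gripper's body presses on something with over 40 N, if the wrist force passes 120 N, or if a joint passes its speed limit or range.

## Working session

There is one attempt and no reset: what is moved stays moved. The work goes in short steps, each a Python script; the robot and the scene stay as the last script left them, time stands still between calls to the robot, and variables do not carry over. Pictures are saved under pics/ and viewed, at most 10 in all, crops included, and the job is handed in when it is done.

```bash
ls; mkdir -p pics
python3 - <<'E'
from cell import bot
import cv2
for c in ("scene","top"):
    im=bot.camera(c); cv2.imwrite(f"pics/{c}0.png",im[:,:,::-1])
    k=bot.calibration(c); print(c,k)
    for t in ("drip_tray","keeper_tab","stick","plate","cup_a","pot_lid","soap","spatula"):
        print(t,[( [round(v) for v in d["bbox"]],round(d["confidence"],2)) for d in bot.search_frame(c,t)])
print(bot.read_clock(),bot.read_tool_rot())
E
```

```text
pics
scene {'mtx': array([[384.89824436,   0.        , 283.58087311],
       [  0.        , 384.89824436, 211.35769864],
       [  0.        ,   0.        ,   1.        ]]), 'k1': -0.04335984735389369, 'extrinsics': array([[ 0.87409966,  0.48546556, -0.01652223, -0.37117736],
       [ 0.32308602, -0.6064551 , -0.72651747, -0.1725125 ],
       [-0.3627192 ,  0.62971057, -0.68694933,  1.36638333],
       [ 0.        ,  0.        ,  0.        ,  1.        ]])}
drip_tray [([186, 257, 73, 55], 0.57)]
keeper_tab [([385, 152, 43, 23], 0.74), ([286, 167, 101, 37], 0.58)]
stick [([188, 254, 70, 54], 0.61)]
plate [([314, 195, 55, 40], 0.95), ([140, 208, 68, 54], 0.8), ([188, 256, 67, 52], 0.44)]
cup_a [([300, 115, 13, 28], 0.82), ([332, 126, 20, 34], 0.59)]
pot_lid [([287, 166, 102, 37], 0.57)]
soap [([358, 107, 23, 52], 0.87)]
spatula [([208, 324, 76, 96], 0.67)]
top {'mtx': array([[504.18599038,   0.        , 279.79267023],
       [  0.        , 504.18599038, 197.22866219],
       [  0.        ,   0.        ,   1.        ]]), 'k1': -0.14398512611270167, 'extrinsics': array([[-0.01135506, -0.99993289,  0.00229791, -0.10257031],
       [-0.98237465,  0.01072682, -0.18661453,  0.4705755 ],
       [ 0.18657736, -0.00437643, -0.98243052,  1.43667432],
       [ 0.        ,  0.        ,  0.        ,  1.        ]])}
drip_tray [([167, 108, 123, 120], 0.77)]
keeper_tab [([170, 125, 48, 101], 0.9)]
stick [([324, 197, 67, 26], 0.83)]
plate [([223, 125, 52, 49], 0.82), ([344, 246, 26, 67], 0.58)]
cup_a [([108, 231, 27, 29], 0.89), ([112, 188, 29, 22], 0.84)]
pot_lid [([113, 98, 46, 42], 0.67), ([165, 110, 125, 120], 0.44)]
soap [([105, 153, 35, 26], 0.63)]
spatula [([376, 142, 76, 20], 0.86)]
0.9 [ 2.00769237e-05  9.91764241e-01  1.28076888e-01 -5.39766374e-06]
```

Run:
```python
import cv2
a=cv2.imread("pics/top0.png"); cv2.imwrite("pics/t.png",cv2.resize(a[80:330,90:470],None,fx=2.1,fy=2.1,interpolation=cv2.INTER_CUBIC))
a=cv2.imread("pics/scene0.png"); cv2.imwrite("pics/s.png",cv2.resize(a[90:420,120:460],None,fx=1.8,fy=1.8,interpolation=cv2.INTER_CUBIC))
```

```text
(no output)
```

View pics/t.png

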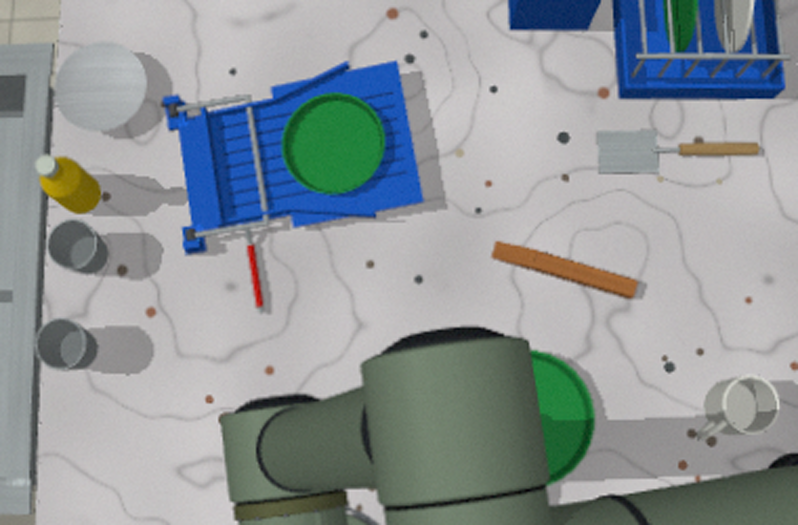

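View pics/s.png

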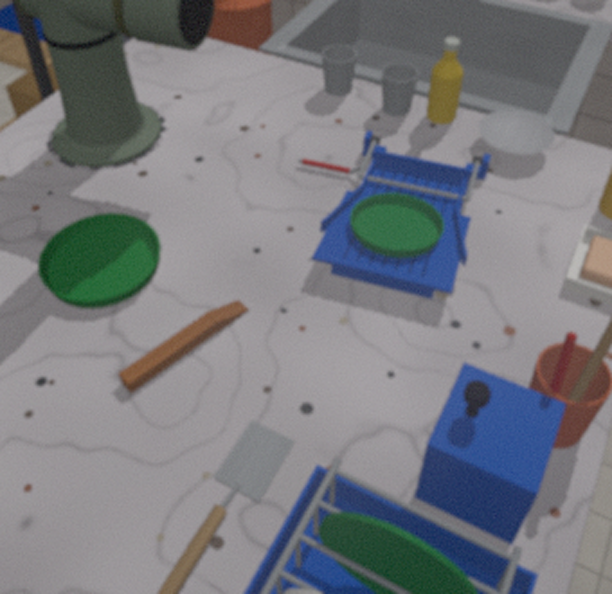

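The smaller plate is the one on the tray: top image (248,149), about 52 px across. The look-alikes are a bigger green plate half hidden by the arm at about (357,280), and a green plate standing in the rack. The stick lies at (357,210) in the top image. Its wedge end is the left one, where the sloping facet shows in the scene view. Next I'll fit the poses.

```bash
cat > h.py <<'E'
import numpy as np, cv2
from scipy.optimize import least_squares
from cell import bot
def proj(c,P):
    k=bot.calibration(c); E=k["extrinsics"]; p=np.atleast_2d(P)@E[:3,:3].T+E[:3,3]
    s=p[:,:2]/p[:,2:]; s=s*(1+k["k1"]*(s**2).sum(1,keepdims=True))
    return s@k["mtx"][:2,:2].T+k["mtx"][:2,2]
def back(c,uv,z):
    return np.array([*least_squares(lambda q:(proj(c,[*q,z])[0]-uv),[.5,-.1]).x,z])
def tf(pose,P):  # pose x,y,yaw ; P local (n,3)
    P=np.atleast_2d(np.asarray(P,float)); c,s=np.cos(pose[2]),np.sin(pose[2])
    return np.c_[pose[0]+c*P[:,0]-s*P[:,1],pose[1]+s*P[:,0]+c*P[:,1],P[:,2]]
def inv(pose,P):
    d=np.asarray(P)[:2]-pose[:2]; c,s=np.cos(pose[2]),np.sin(pose[2]); return np.array([c*d[0]+s*d[1],-s*d[0]+c*d[1]])
def down(yaw_y):  # tool down with tool y axis along world heading yaw_y (mod pi)
    a=(yaw_y+np.pi/2)%np.pi-np.pi/2  # tool down: R=Rz(a')*Rx(pi); y tool -> (sin a', -cos a')
    b=(yaw_y+np.pi/2+np.pi/2)%np.pi-np.pi/2
    return np.array([0,np.cos(b/2),np.sin(b/2),0])
def hsv(c,im): return cv2.cvtColor(im,cv2.COLOR_RGB2HSV)
def mask(im,lo,hi,box=None):
    m=cv2.inRange(cv2.cvtColor(im,cv2.COLOR_RGB2HSV),lo,hi)
    if box: 
        z=np.zeros_like(m);x,y,w,h=box;z[y:y+h,x:x+w]=m[y:y+h,x:x+w];m=z
    return m
def big(m):
    n,l,s,ce=cv2.connectedComponentsWithStats(m); i=1+np.argmax(s[1:,4]); return (l==i).astype(np.uint8)*255,s[i],ce[i]
E
cat > m.py <<'E'
from h import *
im=cv2.imread("pics/top0.png")[:,:,::-1].copy()
C=lambda x,y:(np.array([x,y])+.5)/2.1+[90,80]-.5
# tray: corners and posts
pts=np.array([[-.210,-.088,.044],[-.210,.088,.044],[.125,-.109,.040],[.125,.109,.040],[.045,.215,.011]])
uv=np.array([C(398,63),C(423,203),C(172,106),C(193,240),C(260,306)])
r=least_squares(lambda q:(proj("top",tf(q,pts))-uv).ravel(),[.6,-.05,1.6])
T=r.x; print("tray",T.round(4),"res px",r.fun.round(1))
mr,s,ce=big(mask(im,(0,120,80),(8,255,255),(200,190,30,50))+mask(im,(170,120,80),(180,255,255),(200,190,30,50)))
print("red",s,ce,"tray xy",inv(T,back("top",ce,.013)).round(4))
mg,s,ce=big(mask(im,(45,80,30),(80,255,255),(210,115,80,70)))
print("plate",s,ce)
for cz in(.052,): 
    e=cv2.fitEllipse(max(cv2.findContours(mg,0,1)[0],key=len)); w=back("top",e[0],.030+.020+.010); print(e,w,"tray",inv(T,w))
mb,s,ce=big(mask(im,(5,90,60),(22,255,255),(315,185,90,50)))
b=cv2.boxPoints(cv2.minAreaRect(cv2.findNonZero(mb))); print("stick",s,ce,b)
# fit stick via mask silhouette IoU
SP=np.array([[x,y,z] for y in(-.013,.013) for x,z in((-.105,0),(-.105,.024),(.045,.024),(.105,.003),(.105,0))])
def sil(q):
    h=cv2.convexHull((proj("top",tf(q,SP))*16).round().astype(np.int32)); m=np.zeros(mb.shape,np.uint8); cv2.fillConvexPoly(m,h,255,cv2.LINE_AA,4); return m
from scipy.optimize import minimize
L=back("top",C(495,250),.002); R=back("top",C(637,290),.012); d=L-R
q0=[*((L+R)/2)[:2],np.arctan2(d[1],d[0])]
f=lambda q:np.abs(sil(q).astype(float)-cv2.GaussianBlur(mb,(3,3),0)).sum()/255
o=minimize(f,q0,method="Nelder-Mead",options=dict(initial_simplex=np.array(q0)+np.vstack([np.zeros(3),np.diag([.01,.01,.1])]))); S=o.x
print("stick q0",q0,"->",S,o.fun,np.linalg.norm(d),"in tray",inv(T,S),S[2]-T[2])
np.savez("p.npz",T=T,S=S)
for n,bb in dict(cup1=(108,231,27,29),cup2=(112,188,29,22),soap=(105,153,35,26),lid=(113,98,46,42),spat=(376,142,76,20),bigplate=(344,246,26,67)).items():
    print(n,inv(T,back("top",(bb[0]+bb[2]/2,bb[1]+bb[3]/2),.03)).round(3))
v=im[:,:,::-1].copy()
P=lambda a:[tuple(p) for p in proj("top",a)]
def poly(a,col,cl=True):
    p=(proj("top",a)-[90,80]+.5)*2.1-.5; cv2.polylines(V,[p.round().astype(int)],cl,col,1)
V=cv2.resize(v[80:330,90:470],None,fx=2.1,fy=2.1,interpolation=cv2.INTER_CUBIC)
fl=lambda x:.022-.105*x
poly(tf(T,[[x,y,fl(x)] for x,y in((-.21,-.088),(-.21,.088),(.076,.088),(.076,-.088))]),(0,255,255))
poly(tf(T,[[.045,.115,.011],[.045,.215,.011]]),(255,255,0)); poly(tf(T,[[.125,.109,.03],[.015,.1,.0295],[.015,-.1,.0295],[.125,-.109,.03]]),(255,255,0),False)
for q,z in((S,0),):
    poly(tf(q,[[-.105,-.013,.024],[.045,-.013,.024],[.105,-.013,.003],[.105,.013,.003],[.045,.013,.024],[-.105,.013,.024]]),(255,0,255)); poly(tf(q,[[.045,-.013,.024],[.045,.013,.024]]),(255,0,255))
cv2.imwrite("pics/fit.png",V)
E
python3 m.py
```

```text
tray [0.6045 0.0799 1.7309] res px [ 1.4  5.1 -0.4 -6.3 -0.2 -3.2 -1.   2.   0.1  2.4]
red [208 197   7  29  89] [211.02247191 210.92134831] tray xy [0.0451 0.1635]
plate [ 225  124   48   48 1804] [248.4113082  147.83758315]
((248.409423828125, 147.834228515625), (46.11508560180664, 47.97257995605469), 53.541934967041016) [ 0.61660883 -0.01633114  0.06      ] tray [-0.09691997  0.00340366]
stick [324 195  70  27 615] [358.93333333 207.76585366] [[323.74387 201.8599 ]
 [326.28775 193.31976]
 [393.22122 213.25739]
 [390.67734 221.79752]]
stick q0 [np.float64(0.43999842368619047), np.float64(-0.34680508815304006), np.float64(1.2707919617443615)] -> [ 0.44109733 -0.34376789  1.27379851] 188.05490196078432 0.21109819978614255 in tray [-0.39219243  0.22886604] -0.45708587133685974
cup1 [0.322 0.224]
cup2 [0.29  0.088]
soap [ 0.291 -0.016]
lid [ 0.233 -0.159]
spat [-0.592  0.092]
bigplate [-0.343  0.438]
```

View pics/fit.png

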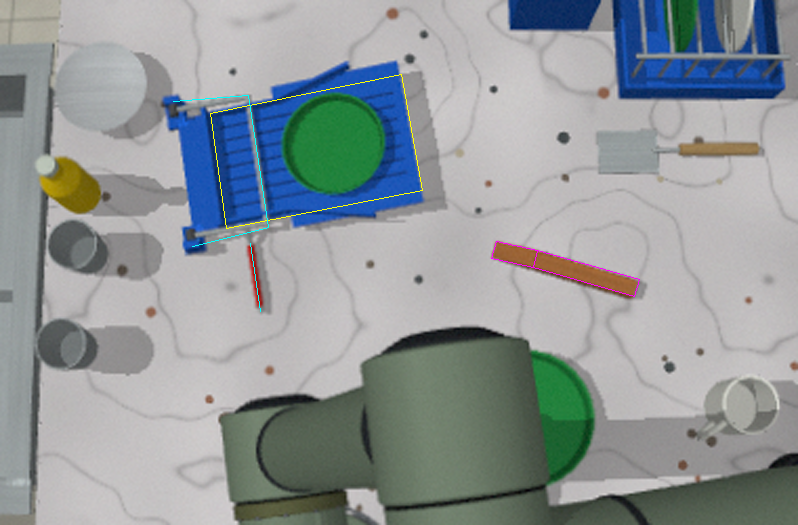

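The tray, bar and sleeve overlays match, and so does the stick outline with its wedge break. Only the tray's uphill end is wider than drawn, symmetrically, because of the flared guides. The sleeve mask falls at tray x = 45 mm, as it should. Next is grasping the stick.

```bash
cat > a.py <<'E'
from h import *
p=np.load("p.npz"); T,S=p["T"],p["S"]
G=-.045
g=tf(S,[[G,0,0]])[0]; q=down(S[2]+np.pi/2)
qt=down(T[2]+np.pi/2)
pre=tf(T,[[-.105+G,.170,.10]])[0]
print(g,q,pre,qt,bot.solve_ik([*g[:2],.005],q),bot.solve_ik(pre,qt))
bot.set_gripper(.65)
bot.move_pose([*g[:2],.10],q)
print(bot.move_linear([*g[:2],.005],speed=.12,until_force=8), bot.read_position())
bot.set_gripper(0,60); print("w",bot.read_gripper_width()*85,bot.read_finger_force(),bot.read_clock())
bot.move_linear([*g[:2],.08],speed=.15)
bot.move_pose([*pre[:2],.08],qt)
print("w",bot.read_gripper_width()*85,bot.read_clock(),bot.read_position())
im=bot.camera("top"); cv2.imwrite("pics/top1.png",im[:,:,::-1])
a=cv2.resize(im[100:270,150:400,::-1],None,fx=3,fy=3,interpolation=cv2.INTER_CUBIC)
im=bot.camera("scene");b=cv2.resize(im[100:330,180:500,::-1],None,fx=2.3,fy=2.3,interpolation=cv2.INTER_CUBIC)
cv2.imwrite("pics/g1.png",b);cv2.imwrite("pics/g1t.png",a)
E
python3 a.py
```

```text
[ 0.42792804 -0.38679776  0.        ] [0.         0.80394365 0.59470548 0.        ] [ 0.46060394 -0.09528877  0.1       ] [ 0.          0.76138201 -0.6483035   0.        ] [-0.86289969  0.57457918 -0.35960151  0.63661563  0.          1.00489446] [-0.36112258  0.28322318 -0.54370912  0.74386403  0.         -2.09200695]
False [ 0.42824661 -0.38747961  0.00569826]
w 0.00045142892255677953 0.0 4.0917
w 0.10570703592806857 7.3583 [ 0.46061766 -0.09545186  0.07990449]
```

View pics/g1.png

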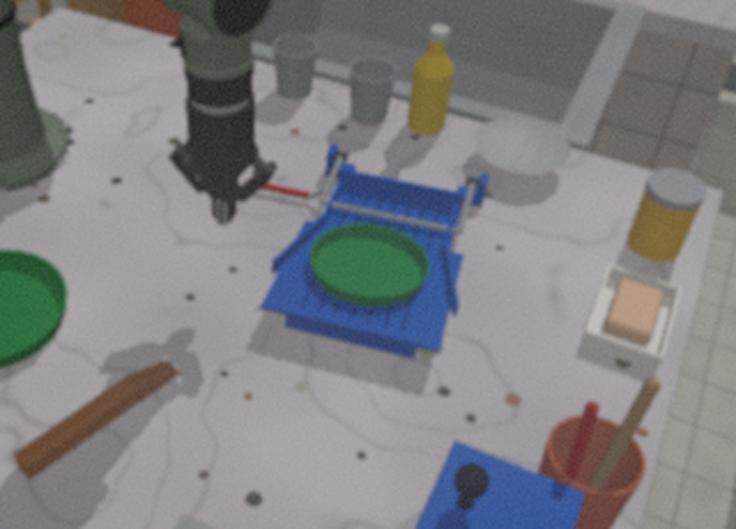

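Run:
```python
from h import *
p=np.load("p.npz"); T,S=p["T"],p["S"]
for c in("scene","top"):print(c,proj(c,tf(S,[[-.105,0,.012],[.105,0,.002],[0,0,.012]])).round(1), "tcp",proj(c,[.4606,-.0954,.08]).round(1),"plate",proj(c,[.6166,-.0163,.05]).round(1),"sleeve",proj(c,tf(T,[[.045,.1635,.011]])).round(1))
print(bot.read_tool_rot(),bot.read_joint_positions())
```

```text
scene [[189.5 302.3]
 [255.2 257.9]
 [223.8 277.8]] tcp [[277.8 202.9]] plate [[339.3 211.4]] sleeve [[301.1 181.1]]
top [[391.9 217.3]
 [324.6 198.6]
 [358.4 207.7]] tcp [[275.5 198. ]] plate [[248.6 148.8]] sleeve [[211.1 211. ]]
[ 2.90879122e-06  7.61227303e-01 -6.48485152e-01  1.61909903e-05] [-3.61469478e-01  3.09717446e-01 -5.68210677e-01  6.92839683e-01
 -1.64012633e-05 -2.09187666e+00]
```

View pics/g1t.png

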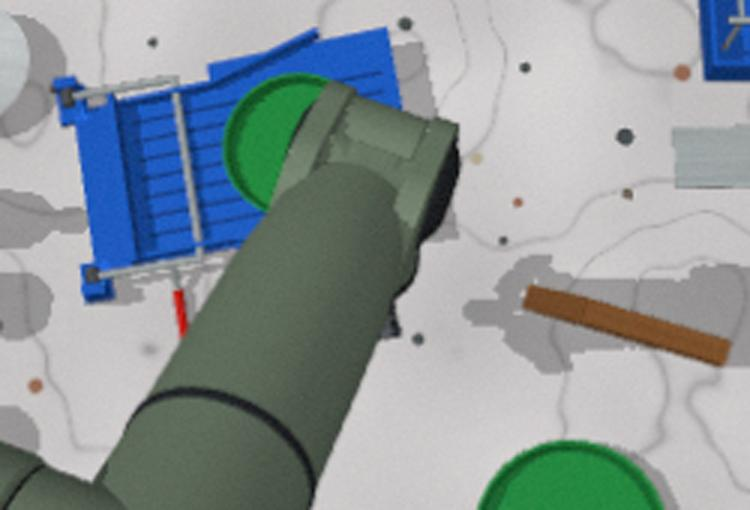

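Run:
```python
from h import *
p=bot.read_position()
im=bot.camera("scene")
print(bot.read_gripper_width())
bot.move_linear([p[0],p[1],.02],speed=.15)
print(bot.move_linear([p[0],p[1],-.012],speed=.03,until_force=6),bot.read_position(),bot.read_ft_force(),bot.read_clock())
im2=bot.camera("scene")
bot.move_linear([p[0],p[1],.08],speed=.15)
o=[cv2.resize(i[120:240,230:330,::-1],None,fx=4,fy=4,interpolation=cv2.INTER_CUBIC) for i in(im,im2)]
cv2.imwrite("pics/tip.png",np.hstack(o))
```

```text
0.0030064599053477767
False [ 0.46082315 -0.09552225 -0.01184555] [ 1.01332583  0.56172614 -0.44501132] 9.275
```

View pics/tip.png

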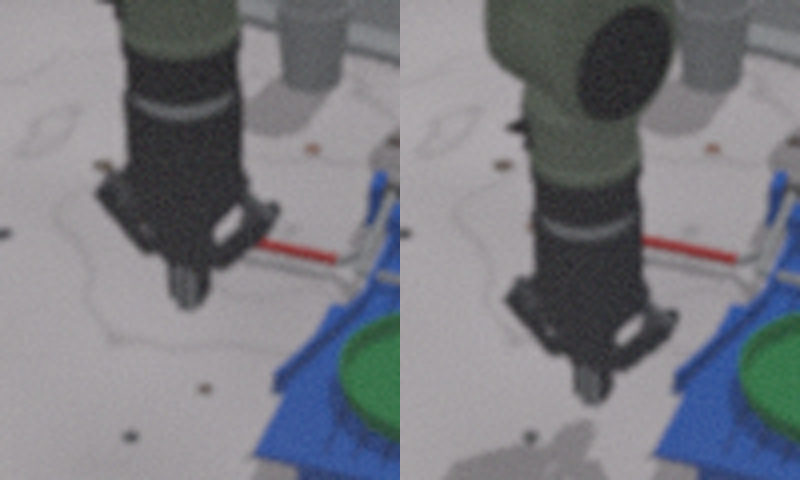

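The picture shows the shut fingertips at row 220, still above the ledge, though the reading says z = -12 mm. So there is a height offset, and I'll find it by touching down.

Run:
```python
from h import *
p=bot.read_position()
bot.move_linear([p[0],p[1],-.005],speed=.2)
print(bot.move_linear([p[0],p[1],-.06],speed=.03,until_force=6),bot.read_position(),bot.read_ft_force(),bot.read_clock())
im2=bot.camera("scene"); t=bot.read_position()
print(proj("scene",t),proj("scene",[t[0],t[1],0]),bot.read_joint_positions())
bot.move_linear([p[0],p[1],.08],speed=.2)
cv2.imwrite("pics/tip2.png",cv2.resize(im2[120:260,210:350,::-1],None,fx=4,fy=4,interpolation=cv2.INTER_CUBIC))
```

```text
True [ 0.46017369 -0.09530127 -0.02895951] [-1.32415796  0.65449987  8.09742231] 11.6167
[[278.6919055  229.60972241]] [[278.4447694  222.82631277]] [-3.61463195e-01  4.84697644e-01 -6.69954561e-01  4.16318284e-01
 -2.48860864e-06 -2.09240837e+00]
```

View pics/tip2.png

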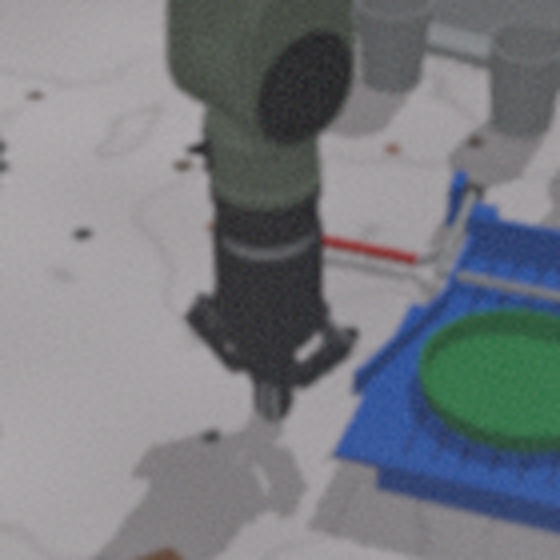

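Contact comes at a reading of -0.029, and the image shows the tip touching there (278,224), so the tips sit about 28 mm higher than reported. I'll apply that offset and regrasp.

```bash
echo "Z0=-.028" >> h.py
sed -i -e 's/^print(g,q.*$/print(bot.grip_depth)/' -e 's/\.10\],q/.06+Z0],q/' -e 's/,\.005\],speed=.12/,.005+Z0],speed=.12/' -e 's/,\.08\],speed/,.06+Z0],speed/' -e 's/,\.08\],qt/,.06+Z0],qt/' a.py
sed -i 's/^bot.move_linear(\[\*g\[:2\],.06/w=bot.read_gripper_width()*85\nif not 22<w<30: raise SystemExit("no grasp %g"%w)\n&/' a.py; grep -n "Z0\|raise" a.py
python3 a.py
```

```text
9:bot.move_pose([*g[:2],.06+Z0],q)
10:print(bot.move_linear([*g[:2],.005+Z0],speed=.12,until_force=8), bot.read_position())
13:if not 22<w<30: raise SystemExit("no grasp %g"%w)
14:bot.move_linear([*g[:2],.06+Z0],speed=.15)
15:bot.move_pose([*pre[:2],.06+Z0],qt)
0.0187
False [ 0.42807539 -0.38680515 -0.02287119]
w 24.45665258459455 59.78798747062683 16.5333
w 24.8277039625396 19.6667 [ 0.46063519 -0.09545217  0.03193686]
```

View pics/g1.png

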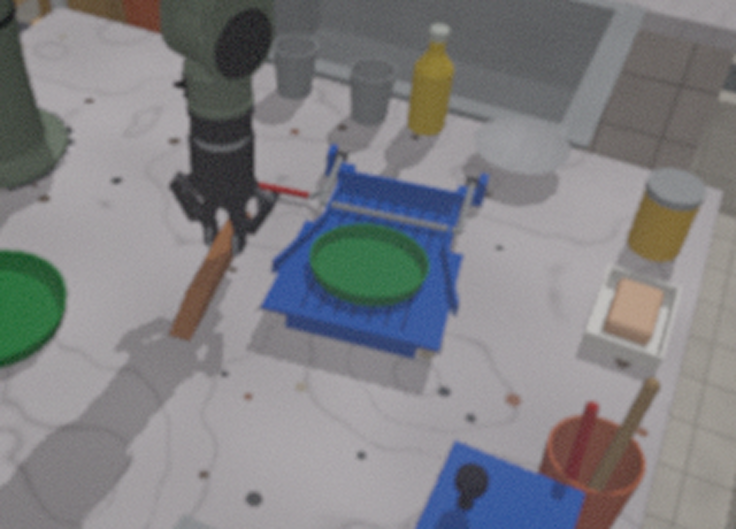

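The grasp is good at 24.8 mm, but the half-turn choice left the wedge pointing uphill. I'll lift clear, turn it 180° and set it down in front of the sleeve.

```bash
cat > b.py <<'E'
from h import *
p=np.load("p.npz"); T=p["T"]; G=-.045
qt=np.array([0,np.cos(T[2]/2),np.sin(T[2]/2),0]); print(bot.read_joint_positions()[5])
at=lambda x,h:tf(T,[[x+G,.170,h+Z0]])[0]
c=bot.read_position(); bot.move_linear([c[0],c[1],.13+Z0],speed=.3)
print(bot.solve_ik(at(-.115,.13),qt))
bot.move_pose(at(-.115,.13),qt)
bot.move_linear(at(-.115,.02),speed=.2)
print("down",bot.move_linear(at(-.115,.0035),speed=.04,until_force=5),bot.read_position()-at(-.115,0),bot.read_ft_force())
print("w",bot.read_gripper_width()*85,bot.read_clock())
a=bot.camera("top");b=bot.camera("scene"); cv2.imwrite("pics/top2.png",a[:,:,::-1]); cv2.imwrite("pics/scene2.png",b[:,:,::-1])
a=cv2.resize(a[130:290,170:330,::-1],(400,400),interpolation=cv2.INTER_CUBIC);b=cv2.resize(b[130:290,210:370,::-1],(400,400),interpolation=cv2.INTER_CUBIC)
cv2.imwrite("pics/b.png",np.hstack([a,b]))
E
python3 b.py
```

```text
-2.0918877693924287
[-0.37961668  0.28683589 -0.53226086  0.75169958  0.          1.03109159]
down True [ 0.00095756 -0.00036117  0.00615847] [-1.1353967   1.1087979   7.49591892]
w 24.605017236621226 23.8833
```

View pics/b.png

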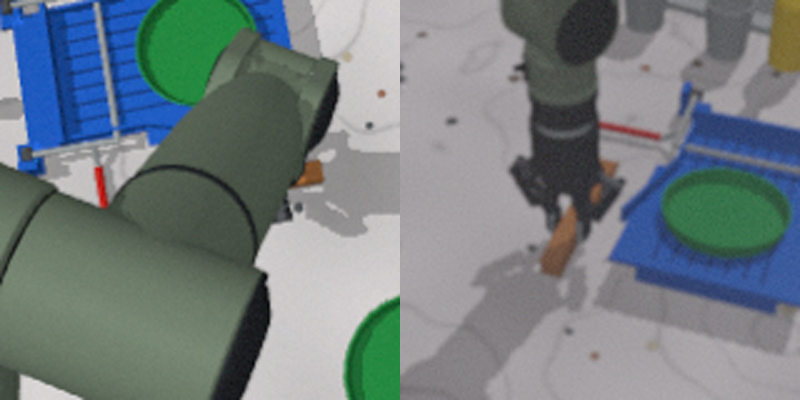

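The stick rests on the ledge with its wedge toward the sleeve and in line with it. Driving it in.

```bash
cat > c.py <<'E'
from h import *
p=np.load("p.npz"); T=p["T"]; G=-.045
at=lambda x,y=.170:tf(T,[[x+G,y,0]])[0]
z=bot.read_position()[2]-.001
go=lambda x,v,f=None:bot.move_linear([*at(x)[:2],z],speed=v,until_force=f)
for x in(-.065,-.035,-.01,.012,.025):
    r=go(x,.07,40); c=bot.read_position(); print(x,r,inv(T,c).round(4),c[2].round(4),bot.read_ft_force().round(1),round(bot.read_gripper_width()*85,1))
    if r: break
bot.set_gripper(.6); c=bot.read_position(); bot.move_linear([c[0],c[1],.10],speed=.25)
h=tf(T,[[-.20,.03,.13+Z0]])[0]
bot.move_pose(h,bot.read_tool_rot())
print(bot.read_clock())
a=bot.camera("top");b=bot.camera("scene"); cv2.imwrite("pics/top3.png",a[:,:,::-1]); cv2.imwrite("pics/scene3.png",b[:,:,::-1])
a=cv2.resize(a[110:270,160:320,::-1],(400,400),interpolation=cv2.INTER_CUBIC);b=cv2.resize(b[140:260,250:370,::-1],(400,400),interpolation=cv2.INTER_CUBIC)
cv2.imwrite("pics/c.png",np.hstack([a,b]))
E
python3 c.py
```

```text
-0.065 False [-0.1107  0.1684] -0.0219 [ 1.1 -2.8 10.5] 24.7
-0.035 False [-0.0831  0.1679] -0.0218 [  2.  -10.7   5.7] 24.4
-0.01 False [-0.0582  0.1677] -0.0218 [  2.4 -10.9   5.7] 24.3
0.012 False [-0.0351  0.168 ] -0.0219 [ 0.9 -7.5  9. ] 24.5
0.025 False [-0.022   0.1681] -0.0219 [ 1.5 -7.5  9. ] 24.3
28.6667
```

View pics/c.png

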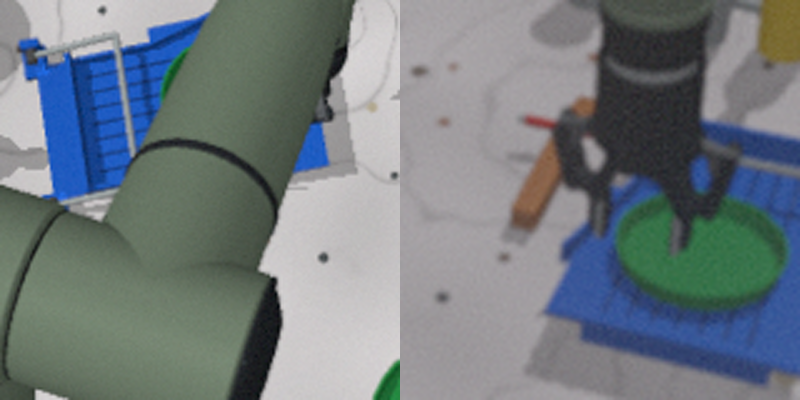

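The stick went in with 8–11 N. The force dropped once full thickness was under the wire, and after release the stick stays put with the sleeve above it. Next is pushing the plate with both open fingers as a cradle.

```bash
cat > d.py <<'E'
from h import *
p=np.load("p.npz"); T=p["T"]
qt=np.array([0,np.cos(T[2]/2),np.sin(T[2]/2),0])
fl=lambda x:.022-.105*x
at=lambda x,y,h:tf(T,[[x,y,fl(x)+h-.013+Z0]])[0]
bot.set_gripper(1.0)
bot.move_pose(at(-.195,.002,.05),qt)
r=bot.move_linear(at(-.195,.002,.004),speed=.08,until_force=5)
c=bot.read_position();print("descent",r,inv(T,c),c[2]-at(-.195,0,0)[2])
if r: bot.move_linear([c[0],c[1],c[2]+.004],speed=.05)
h=bot.read_position()[2]-at(-.195,0,0)[2]
r=bot.move_linear(at(-.10,0,h),speed=.07,until_force=8); print(r,inv(T,bot.read_position()),bot.read_ft_force())
if not r: 
    r=bot.move_linear(at(-.064,0,h),speed=.05,until_force=6)
c=bot.read_position();print(r,inv(T,c),bot.read_ft_force(),bot.read_clock())
bot.move_linear(at(inv(T,c)[0]-.02,0,h),speed=.1)
bot.move_linear(at(-.12,0,.09),speed=.25)
bot.move_pose(tf(T,[[-.25,.20,.15]])[0],qt)
a=bot.camera("top");b=bot.camera("scene"); cv2.imwrite("pics/top4.png",a[:,:,::-1]); cv2.imwrite("pics/scene4.png",b[:,:,::-1])
for n,i,box in(("top",a,(160,90,140,120)),("scene",b,(285,160,120,90))):
    m,s,ce=big(mask(i,(45,80,30),(80,255,255),box)); print(n,"plate",s,ce,"expect home",proj(n,tf(T,[[0,0,.035]])))
    m,s,ce=big(mask(i,(0,110,70),(8,255,255),box)|mask(i,(172,110,70),(180,255,255),(box[0],box[1],box[2],box[3]+60)));print("red",s,ce,"exp up/shut",proj(n,tf(T,[[.045,.165,.029],[.045,.165,.012]])).round(1))
print(bot.read_clock())
E
python3 d.py
```

```text
descent False [-0.19503026  0.00194016] 0.003941477235393908
False [-1.00066496e-01  9.13638860e-05] [ 0.32486641 -0.41492973 -0.87982412]
True [-0.06696802  0.00034687] [ 0.29253175 -2.48153307  2.16020268] 32.4583
top plate [ 209  131   31   48 1062] [223.53201507 152.83239171] expect home [[217.01007469 154.44369882]]
red [208 195   6  15  48] [209.875      202.77083333] exp up/shut [[210.4 210.5]
 [211.2 211.5]]
scene plate [324 185  48  26 847] [346.31404959 198.32585596] expect home [[347.6076553  194.62374088]]
red [289 176  24   6  62] [301.24193548 178.11290323] exp up/shut [[300.7 176.7]
 [300.6 180.8]]
34.4167
```

Run:
```python
from h import *
T=np.load("p.npz")["T"]; fl=lambda x:.022-.105*x
t=np.linspace(0,6.283,60)
for n,box in(("top",(160,90,140,120)),("scene",(285,160,120,90))):
    i=cv2.imread(f"pics/{n}4.png")[:,:,::-1].copy()
    m=mask(i,(45,80,30),(80,255,255),box); m=cv2.morphologyEx(m,cv2.MORPH_CLOSE,np.ones((7,7)))
    m,s,ce=big(m); print(n,s,ce.round(1),m.sum()//255)
    for x in(-.01,-.005,0,.005):
        q=np.vstack([proj(n,tf(T,np.c_[x+r*np.cos(t),r*np.sin(t),fl(x+r*np.cos(t))+z])) for r,z in((.075,.02),(.07,0))])
        k=np.zeros_like(m); cv2.fillConvexPoly(k,cv2.convexHull(q.round().astype(np.int32)),255)
        print(x,"bbox",q.min(0).round(1),q.max(0).round(1),"iou",((m&k)>0).sum()/((m|k)>0).sum())
```

```text
top [ 192  131   48   48 1782] [215.4 154.4] 1782
-0.01 bbox [195.5 129.2] [244.8 177.6] iou 0.7693036475603979
-0.005 bbox [193.9 129.5] [243.1 178. ] iou 0.8348848603625674
0 bbox [192.3 129.8] [241.5 178.3] iou 0.9035714285714286
0.005 bbox [190.7 130.2] [239.9 178.6] iou 0.9133777549974372
scene [ 324  180   48   31 1112] [347.3 195.3] 1112
-0.01 bbox [322.3 181. ] [372.2 213.8] iou 0.7982646420824295
-0.005 bbox [322.7 180.2] [372.5 212.8] iou 0.819454679439941
0 bbox [323.1 179.3] [372.7 211.9] iou 0.8230940044411547
0.005 bbox [323.6 178.6] [373.  210.9] iou 0.8354620586025545
```

The plate is home: top bbox 192–240 × 131–179 against the expected 192–241 × 130–178. The sleeve is still up. Drawing the stick out.

```bash
cat > e.py <<'E'
from h import *
T=np.load("p.npz")["T"]
qt=np.array([0,np.cos(T[2]/2),np.sin(T[2]/2),0])
at=lambda x,z:np.array([*tf(T,[[x,.168,0]])[0][:2],z])
bot.set_gripper(.6)
bot.move_pose(at(-.022,.05),qt)
print(bot.move_linear(at(-.022,-.022),speed=.1,until_force=8),bot.read_position())
bot.set_gripper(0,60); w=bot.read_gripper_width()*85; print("w",w)
if not 22<w<30: raise SystemExit("no grasp")
for x in(-.10,-.245): print(bot.move_linear(at(x,-.022),speed=.1,until_force=40),inv(T,bot.read_position()),bot.read_ft_force())
bot.set_gripper(.6); c=bot.read_position()
bot.move_linear([c[0],c[1],.12],speed=.2)
bot.move_pose([.30,-.45,.25],qt); print(bot.read_clock())
from scipy.optimize import minimize
fl=lambda x:.022-.105*x
a=bot.camera("top");b=bot.camera("scene"); cv2.imwrite("pics/top5.png",a[:,:,::-1]); cv2.imwrite("pics/scene5.png",b[:,:,::-1])
for n,i,bx,rb,sb in(("top",a,(160,90,140,120),(195,185,40,60),(230,180,120,80)),("scene",b,(285,160,120,90),(280,165,50,25),(180,170,130,120))):
    m=cv2.morphologyEx(mask(i,(45,80,30),(80,255,255),bx),cv2.MORPH_CLOSE,np.ones((7,7))); print(n,"plate",big(m)[1:])
    m=mask(i,(0,110,70),(8,255,255),rb)|mask(i,(172,110,70),(180,255,255),rb); print("red",big(m)[1:],proj(n,tf(T,[[.045,.165,.0235],[.045,.165,.012]])).round(1))
    m=mask(i,(5,90,60),(22,255,255),sb)
    print("stick",big(m)[1:],"exp",proj(n,tf(T,[[-.305,.168,.012],[-.095,.168,.002]])).round(1).tolist())
E
python3 e.py
```

```text
False [ 0.4426857   0.03110022 -0.02162573]
w 24.54287391414292
False [-0.10030367  0.16693505] [0.80121662 1.61675476 6.22408641]
False [-0.24427956  0.16740239] [-0.46800484  2.96570052  7.33935433]
42.1083
top plate (array([ 192,  131,   48,   48, 1783], dtype=int32), array([215.36455412, 154.52832305]))
red (array([208, 196,   7,  30,  91], dtype=int32), array([211.14285714, 210.24175824])) [[210.7 210.8]
 [211.2 211.5]]
stick (array([257, 189,  70,  20, 613], dtype=int32), array([291.73409462, 198.62153344])) exp [[326.2, 192.9], [257.6, 205.2]]
scene plate (array([ 324,  180,   47,   31, 1111], dtype=int32), array([347.50585059, 195.32673267]))
red (array([288, 177,  26,   6,  39], dtype=int32), array([301.05128205, 179.58974359])) [[300.7 178. ]
 [300.6 180.8]]
stick (array([256, 212,  32,  49, 434], dtype=int32), array([270.52995392, 236.04608295])) exp [[258.9, 258.8], [285.5, 210.5]]
```

All checks agree: the keeper has dropped onto the rim (sleeve row 178.1 to 179.6, as expected), the plate hasn't moved, and the stick lies flat about 140 mm clear.

```bash
python3 -c "
from cell import bot
print(bot.close_job())"
```

```text
the job is handed in; nothing more can be done
None
```

I handed the job in at about 42 s: the plate is home against the back stop, the keeper is down on its rim, and the stick lies flat on the ledge about 140 mm clear of it; I did not re-measure the cups, lid, soap and spatula at the end, but the arm was never near them.

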